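# Shut the jeweller's file case and latch its hasp

### The arm

A 6-joint arm with a two-finger parallel gripper is mounted at the origin on the work surface. World frame = base frame: x ahead of the robot, y to its left, z up, the work surface at z = 0. Lengths are in m, angles in rad, forces in N, time in s.
With the tool pointing down it reaches from about 0.35 to 0.875 m from the base axis. Payload 15.5 kg.
Tool frame: the origin (TCP) lies at the very end of the fingers, on their centre line; the grasp point (between the pads) lies 19 mm behind it; z points along the fingers, y is the line along which they close (so a half turn about z gives the same grasp; the last joint's range is limited). The gripper opens to 85 mm and grips with 20 to 120 N. Pads are 22 mm wide; open, the fingers measure 114 mm over their backs; the gripper's body (76 mm by 85 mm) begins 54 mm behind the grasp point. The pads swing forward as they close: fully open they stand 13 mm farther back than shut.
Start: joints at [1.054, 0.494, 1.345, -0, 1.302, -0.096], TCP at [0.256, 0.57, 0.231] pointing down, gripper open.
Joint ranges: [-2.91, 2.91], [-0.82, 2.16], [0.22, 2.67], [-1.22, 4.37], [0.12, 2.79], [-3.08, 3.08]. Speed limits (rad/s): [1.89, 1.89, 2.57, 3.01, 3.01, 3.01].

### API

Orientations are given as a 3x3 rotation matrix whose columns are the frame's x, y, z axes.
In Python, from cell import telemetry, imaging, arm gives the robot as it stands.
- The arm moves only by the tool jog_arm, never from a script. Its argument "plan" is a list of rows, each an object of numbers: "dx", "dy", "dz": the shift along the tool's x, y, z in m; "ax", "ay", "az": the turn, a rotation vector about the tool's x, y, z in rad; "claw": the opening, from -1 (shut) to 1 (fully open). A call has 1 to 8 rows; each row shifts and turns the commanded pose from where the row before left it, along the tool's axes as they then stand; what a row does not reach is not made up. A row lasts 1/8 s, in which the tool goes at most 62.5 mm and 10.7 degrees, less where a joint would pass 70% of its speed; a pose out of reach is approached as far as the arm can. A call is refused whole if a number of a shift passes 0.0625 or a number of a turn 0.188, either way. A call with a gripper value outside its range is refused whole. The fingers move at their own pace and stop on an object; "force" is the grip in N (left out, the last holds). Time passes only in rows, so rows that do not move let the fingers close. It gives the time, the measured TCP pose, the force, the opening and the grip force at its end, in the units of the state.
- telemetry.get_obs(): the state, without advancing time (a new reading comes with each control period).
- imaging.camera(name): name is "side" or "top"; returns a dict with "img" (420x560x3 uint8, blue, green, red), "fx", "fy", "cx", "cy" (pixels), "R" (3x3) and "t" (3): a world point X has camera coordinates R X + t. Camera axes: x right, y down, z forward; pixel columns grow to the right and rows downward; lengths in m; the calibration is good to about 2 mm. A picture is of the moment at which its call begins. There is no depth.
- arm.finish_job(): hands the job in; it is judged then, once.
The state is a dict: "clock": time; "joints": joint angles; "qvel": joint speeds; "effort": joint torques, N m; "tcp_pos": TCP position; "orientation": TCP orientation; "contact_force": force on the tool from outside, world axes, zero at the start; "moment": the same for the moment, N m; "finger_gap": opening from 0.0 (shut) to 1.0 (fully open); "grip_force": force on a finger pad.
Only numpy, scipy, OpenCV 4.12 (cv2) and the standard library are available. Lean on these libraries where they do the work, as an engineer would, in place of code of your own. Each camera call takes 0.05 s, during which the arm holds its last target. There are 200 camera calls.

### The job

Press down the lid of the wooden file case until it is fully shut, then swing the steel hasp that is folded back over the lid all the way over to the front and push it home until it snaps past the brass roller of the spring catch and stays there by itself. Do not force it: the catch must never take more than about 25 N from the hasp, and leave the other things on the bench where they are.

Things in the scene. Friction and masses are not known exactly. Their poses are not given: they have to be found in the camera images.
- case: light wooden file case fixed to the bench, 160 mm deep (x) by 220 wide (y), base 95 high, plus a 22 mm thick lid of the same plan (lid top at 117 when shut). Origin: centre of the underside; x points from the front (hasp side, facing the robot) to the back, z up
- catch_mid (a point): mean place of the stop face of the dark steel catch low on the case's front, 32 mm up: a block 60 wide, from 12 to 52 up, with a ledge 27 mm out. The face stops the hasp's roll. The catch is adjustable: its real face lies up to 10 mm nearer or farther along the case's x than this point, which is fixed to the case; the setting is not measured
- bar_mid (a point): mean place of the top of the catch's brass spring roller, the bar (38 mm wide, on the ledge, 12 mm in front of the stop face, top 30 mm up; shares the catch's +-10 mm). The roll pushes it down (5 to 10 N low on the hasp) and passes over it towards the stop; the bar then springs up behind the roll. A hasp not pushed past it is pushed back out
- lid (a joint): angle of the case's lid, hinged along the back top edge of the base: 0 is fully shut, grows as it opens; stiff hinge, it stays where it is left
- lid_edge (a point): middle of the lid's front top edge (moves with the lid)
- hasp (a joint): angle of the hasp from the lid: 0 hangs straight down over the case's front, 1.57 points level to the robot, 3.14 straight up, 4.6 lies back on the lid. In the catch it reads -0.18 to 0.08, depending on the catch's setting; not caught, it rests outside the bar, 0.18 more. A stiff hinge: it stays where it is left (moves at about 0.6 N at the roll)
- hasp_pin (a point): centre of the hasp's hinge pin, 22 mm in front of the case's front face, 112 mm above the bench with the lid shut; its y axis is the pin's direction
- hasp_end (a point): centre of the hasp's rolled end. The hasp is a flat steel strap 34 mm wide and 4 thick, hinged at the middle of the lid's front top edge; it ends, 80 mm from the pin, in a cross roll 10 mm thick and 40 long, parallel to the pin
- file_a: bystander: file with wooden handle, 200 mm long, lying left of the case. Origin: underside, near the blade's root
- file_b: bystander: file with wooden handle, 190 mm long, lying in front of the case to the left. Origin: underside, near the blade's root
- charcoal: bystander: charcoal block 110 x 60 x 45 mm right of the case. Origin: centre of the underside
- tweezers: bystander: steel tweezers 160 mm long, 10 high, lying in front of the case to the right. Origin: centre of the underside
- cup: bystander: steel cup, 84 mm wide, 75 high, far left. Origin: centre of the underside
- jar: bystander: white jar, 64 mm wide, 70 high, far left. Origin: centre of the underside

How it is judged:
On the way, in this order (a step that is already met when the one before it is completed fails the run):
1. the lid is fully shut (within 0.03 rad), the hasp not yet in its catch (value of joint lid below 0.03 rad and value of joint hasp above 0.3 rad), for 0.1 s.
2. the hasp is in its catch with the lid shut (value of joint lid below 0.03 rad and horizontal distance between hasp_c2 and catch_c0 below 0.021 m and value of joint hasp below 0.3 rad), for 0.2 s.
At the end, for the whole second after the job is handed in: The lid is shut (within 0.03 rad), and the hasp, released and at rest, stays snapped behind the spring roller of its catch (its roll within 4 mm of the stop face: roll to catch block under 21 mm from centre to centre, 17 when touching, about 32 when not caught) (all of step 2 and velocity of joint hasp between -0.05 and 0.05 rad/s and velocity of joint lid below 0.05 rad/s).
It fails at once if the hasp is driven against the stop of its catch with more than 25 N (contact force between anything else and catch_c0 above 25 N).
It fails at once if any of the six bystanders is moved more than 30 mm (distance of any of file_a, file_b, charcoal, tweezers, cup, jar from where it was at the start of the episode above 0.03 m).
It also fails if it takes over 62 s, if anything falls off the work surface, if the arm or the gripper's body presses on something with over 40 N, if the wrist force passes 120 N, or if a joint passes its speed limit or range.

## Working session

There is one attempt and no reset: what is moved stays moved. The work goes in short steps, Python scripts to look and compute and a tool call to move; the robot and the scene stay as the last step left them, time stands still between calls to the robot, and variables do not carry over. Pictures are saved under pics/ and viewed, at most 10 in all, crops included, and the job is handed in when it is done.

Besides the shell and the picture viewer there is one more tool, called after "Emit:" as a command line: name --argument value ..., lists and objects as JSON in quotes. jog_arm: Moves the arm, as the interface text tells. Its arguments: {"type":"object","properties":{"plan":{"type":"array","items":{"type":"object","properties":{"dx":{"type":"number"},"dy":{"type":"number"},"dz":{"type":"number"},"ax":{"type":"number"},"ay":{"type":"number"},"az":{"type":"number"},"claw":{"type":"number"}}}},"force":{"type":"number"}},"required":["plan"]}

```bash
mkdir -p pics; ls; python3 - <<'E'
from cell import telemetry, imaging
import cv2,numpy as np
np.set_printoptions(precision=4,suppress=True)
for n in("side","top"):
    c=imaging.camera(n); cv2.imwrite(f"pics/{n}0.png",c["img"])
    print(n,c["fx"],c["fy"],c["cx"],c["cy"],c["R"],c["t"])
print(telemetry.get_obs())
E
```

```text
pics
side 382.15307148547726 382.15307148547726 282.49795068918934 216.06364600104268 [[ 0.2402 -0.9705  0.0208]
 [-0.5939 -0.1638 -0.7877]
 [ 0.7679  0.1769 -0.6157]] [-0.0324  0.451   0.4489]
top 454.2561606675152 454.2561606675152 280.2199685541046 211.853752293838 [[-0.0168 -0.9998 -0.0099]
 [-0.9838  0.0183 -0.1784]
 [ 0.1786  0.0067 -0.9839]] [0.117  0.6236 1.1686]
{'clock': 0.1, 'joints': array([ 1.0535,  0.4941,  1.3461, -0.    ,  1.3025, -0.0955]), 'qvel': array([-0.002 ,  0.    , -0.0021, -0.0007, -0.0001,  0.0003]), 'effort': array([  0.0012, -88.3592, -38.4564,  -0.0003,   0.0054,  -0.0001]), 'tcp_pos': array([0.2557, 0.5699, 0.2308]), 'orientation': array([[-0.9124,  0.4094, -0.0005],
       [ 0.4094,  0.9124, -0.0009],
       [ 0.0001, -0.0011, -1.    ]]), 'contact_force': array([ 0.632 ,  0.0667, -0.0662]), 'moment': array([-0.001 , -0.0021,  0.0494]), 'grip_force': 0.0, 'finger_gap': 1.0022350713754573}
```

View pics/side0.png

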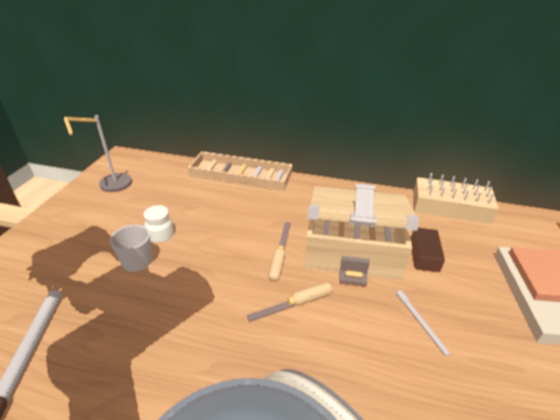

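View pics/top0.png

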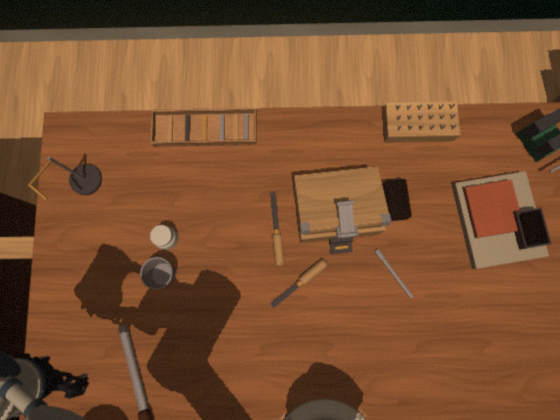

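The side view shows the case at about (360,230) with the lid partly open, the hasp at (365,200) folded back over it, and the catch at (355,270). The top view shows the case at (341,205) with a small yaw and the catch at (341,245). I'll enlarge both.

```bash
python3 - <<'E'
import cv2,numpy as np
a=cv2.imread("pics/side0.png")[170:300,290:450]; b=cv2.imread("pics/top0.png")[155:265,280:420]
a=cv2.resize(a,None,fx=5,fy=4.6,interpolation=cv2.INTER_CUBIC);a=cv2.convertScaleAbs(a,alpha=1.2)
b=cv2.resize(b,None,fx=5,fy=5,interpolation=cv2.INTER_CUBIC);b=cv2.convertScaleAbs(b,alpha=1.6)
cv2.imwrite("pics/s1.png",a);cv2.imwrite("pics/t1.png",b)
E
```

```text
(no output)
```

View pics/s1.png

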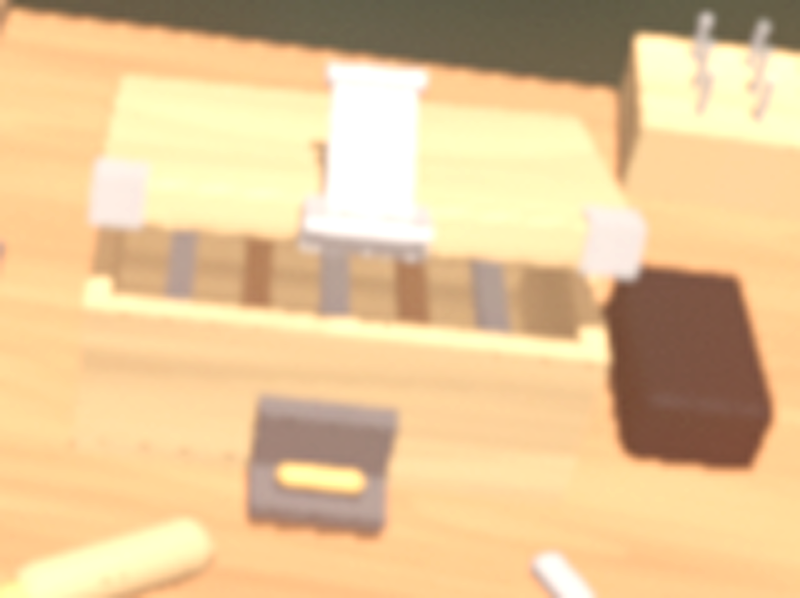

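View pics/t1.png

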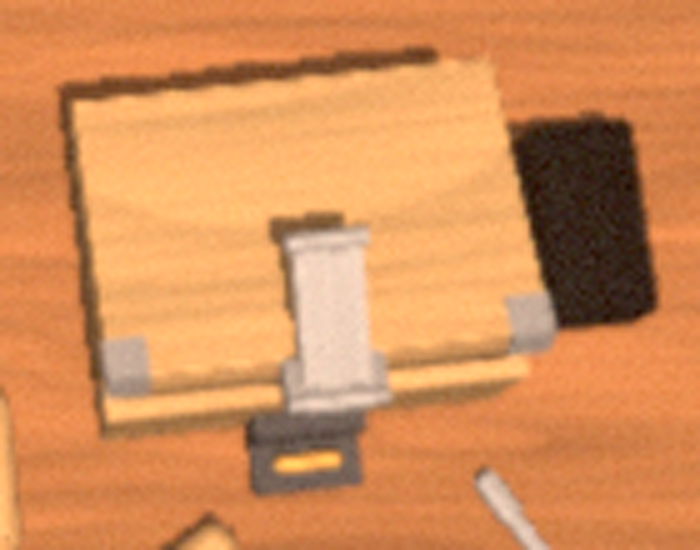

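```bash
cat > fit.py <<'E'
from cell import imaging
import cv2,numpy as np
from scipy.optimize import least_squares
np.set_printoptions(precision=4,suppress=True)
C={n:imaging.camera(n) for n in("side","top")}
def proj(n,X):
    c=C[n];P=np.atleast_2d(X)@c["R"].T+c["t"]
    return np.c_[c["fx"]*P[:,0]/P[:,2]+c["cx"],c["fy"]*P[:,1]/P[:,2]+c["cy"]]
def lidp(p,X,z,y):   # lid-frame point -> case frame
    a=p[3];dx,dz=X-.08,z-.095
    return [.08+dx*np.cos(a)+dz*np.sin(a),y,.095-dx*np.sin(a)+dz*np.cos(a)]
def W(p,q):
    x,y,w=p[:3];q=np.array(q,float)
    return [x+np.cos(w)*q[0]-np.sin(w)*q[1],y+np.sin(w)*q[0]+np.cos(w)*q[1],q[2]]
def roll(p):
    h=p[4];return lidp(p,-.102-.08*np.sin(h),.112-.08*np.cos(h),0)
def model(p):
    f=-.093+p[5]
    return dict(BFL=[-.08,.11,.095],BFR=[-.08,-.11,.095],LBL=lidp(p,.08,.117,.11),LBR=lidp(p,.08,.117,-.11),
     PIN=lidp(p,-.102,.112,0),ROLL=roll(p),BARL=[f-.012,.019,.027],BARR=[f-.012,-.019,.027],
     CTL=[f,.03,.052],CTR=[f,-.03,.052],CLL=[f-.027,.03,.020],CLR=[f-.027,-.03,.020])
E
cat > f1.py <<'E'
from fit import *
S=dict(BFL=(85,305),BFR=(607,362),LBL=(122,75),LBR=(580,118),PIN=(367,235),ROLL=(377,75),BARL=(278,475),BARR=(366,482))
T=dict(BFL=(103,425),BFR=(524,380),LBL=(72,100),LBR=(490,60),ROLL=(325,240),PIN=(338,400),BARL=(272,465),BARR=(343,458))
ob=[("side",k,(290+u/5,170+v/4.6)) for k,(u,v) in S.items()]+[("top",k,(280+u/5,155+v/5)) for k,(u,v) in T.items()]
def res(p):
    m=model(p);return np.concatenate([proj(n,W(p,m[k]))[0]-o for n,k,o in ob])
s=least_squares(res,[.62,-.04,.05,.3,4.6,0],loss="soft_l1");p=s.x;np.save("p.npy",p)
print(p)
for (n,k,o),r in zip(ob,res(p).reshape(-1,2)):print(n,k,r)
m=model(p)
for k in m:print(k,np.array(W(p,m[k])))
for n,(ox,oy,sx,sy,f) in dict(side=(290,170,5,4.6,"s1"),top=(280,155,5,5,"t1")).items():
    im=cv2.imread(f"pics/{f}.png")
    def L(a,b,c=(0,0,255)):
        q=(proj(n,[W(p,a),W(p,b)])-[ox,oy])*[sx,sy];cv2.line(im,*[tuple(map(int,v)) for v in q],c,1)
    for A in([[-.08,.11],[-.08,-.11],[.08,-.11],[.08,.11]],):
        for i in range(4):
            a,b=A[i],A[(i+1)%4]
            L(a+[.095],b+[.095]);L(a+[0],b+[0]);L(a+[0],a+[.095])
            for z in(.095,.117):L(lidp(p,a[0],z,a[1]),lidp(p,b[0],z,b[1]),(255,0,0))
    for a,b in(("PIN","ROLL"),("BARL","BARR"),("CTL","CTR"),("CLL","CLR"),("CTL","CLL")):L(m[a],m[b],(0,160,0))
    cv2.imwrite(f"pics/{f}o.png",im)
a,b=cv2.imread("pics/s1o.png"),cv2.imread("pics/t1o.png")
cv2.imwrite("pics/o.png",cv2.resize(np.vstack([a,cv2.resize(b,(800,629))]),(600,600)) if 0 else np.hstack([cv2.resize(a,(400,400)),cv2.resize(b,(400,400))]))
E
python3 f1.py
```

```text
[ 0.6346 -0.051   0.0877  0.2868  4.005  -0.0005]
side BFL [-0.8819  0.2423]
side BFR [-0.0093  0.2411]
side LBL [-0.5686 -0.2761]
side LBR [-0.1823 -0.1506]
side PIN [-0.5555 -0.6826]
side ROLL [-0.537   0.2077]
side BARL [-0.9125 -0.5899]
side BARR [-0.8376  0.1269]
top BFL [ 1.0606 -0.5827]
top BFR [ 1.4245 -0.5054]
top LBL [0.357  0.2458]
top LBR [ 0.6963 -0.5035]
top ROLL [0.942  0.4305]
top PIN [0.4679 0.3341]
top BARL [0.6499 0.145 ]
top BARR [0.3201 0.0781]
BFL [0.5453 0.0515 0.095 ]
BFR [ 0.5645 -0.1676  0.095 ]
LBL [0.7109 0.0661 0.1161]
LBR [ 0.7301 -0.1531  0.1161]
PIN [ 0.5452 -0.0589  0.1628]
ROLL [ 0.6179 -0.0525  0.1955]
BARL [ 0.5279 -0.0413  0.027 ]
BARR [ 0.5312 -0.0792  0.027 ]
CTL [ 0.5388 -0.0293  0.052 ]
CTR [ 0.5441 -0.0891  0.052 ]
CLL [ 0.5119 -0.0317  0.02  ]
CLR [ 0.5172 -0.0915  0.02  ]
```

View pics/o.png

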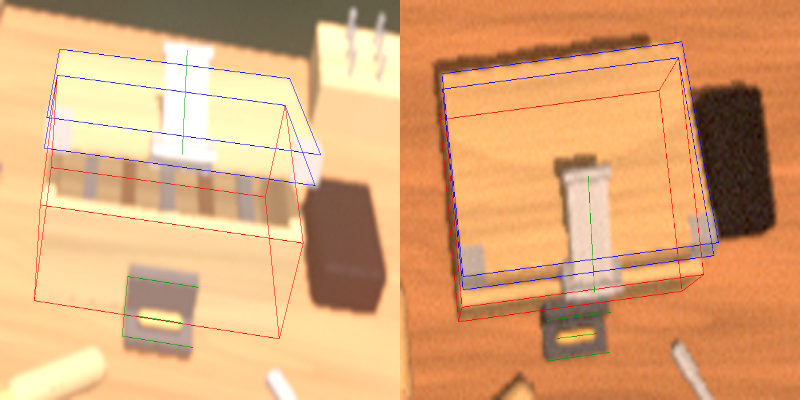

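The overlay matches the picture to about 1 px. The lid is open about 0.29 rad, the hasp is at about 4.0, and the catch offset is about 0. Next I'll shut the fingers, align the yaw and go over the lid.

```bash
cat > go.py <<'E'
# usage: go.py x y z [tilt]  (case frame target) -> tool-frame shift and turn still to make
import sys,numpy as np
from cell import telemetry
from scipy.spatial.transform import Rotation as Ro
np.set_printoptions(precision=4,suppress=True)
p=np.load("p.npy");o=telemetry.get_obs();R=np.array(o["orientation"])
Rc=Ro.from_euler("z",p[2]).as_matrix();c=np.array([p[0],p[1],0])
print("t",o["clock"],"case pos",Rc.T@(o["tcp_pos"]-c),"F case",Rc.T@o["contact_force"],"case tilt",np.degrees((Rc.T@R)[:,2]))
a=list(map(float,sys.argv[1:]))
for i in range(0,len(a),4):
    g=c+Rc@np.array(a[i:i+3]);t=a[i+3]
    Rt=Rc@Ro.from_euler("y",-t).as_matrix()@np.diag([-1.,1,-1])   # t>0: fingers point down and to +x
    print("shift now axes",R.T@(g-o["tcp_pos"]),"shift target axes",Rt.T@(g-o["tcp_pos"]),"turn",Ro.from_matrix(R.T@Rt).as_rotvec())
E
python3 go.py -.055 .07 .2 0
```

```text
t 0.2 case pos [-0.323   0.6519  0.2309] F case [-0.7994 -0.4164  0.1974] case tilt [ -0.0231  -0.0323 -57.2958]
shift now axes [-0.5177 -0.3772  0.0312] shift target axes [-0.268  -0.5819  0.0309] turn [-0.0007 -0.0003 -0.5095]
```

Emit:
jog_arm --plan '[{"az": -0.17, "claw": -1}, {"az": -0.17, "claw": -1}, {"az": -0.17, "claw": -1}, {"claw": -1}]'

```text
validation failed for argument at $.pl...
```

```bash
python3 go.py -.055 .07 .2 0
```

```text
t 0.2 case pos [-0.323   0.6519  0.2309] F case [-0.7994 -0.4164  0.1974] case tilt [ -0.0231  -0.0323 -57.2958]
shift now axes [-0.5177 -0.3772  0.0312] shift target axes [-0.268  -0.5819  0.0309] turn [-0.0007 -0.0003 -0.5095]
```

Emit:
jog_arm --plan '[{"dx": 0.0, "dy": 0.0, "dz": 0.0, "ax": 0.0, "ay": 0.0, "az": -0.17, "claw": -1.0}, {"dx": 0.0, "dy": 0.0, "dz": 0.0, "ax": 0.0, "ay": 0.0, "az": -0.17, "claw": -1.0}, {"dx": 0.0, "dy": 0.0, "dz": 0.0, "ax": 0.0, "ay": 0.0, "az": -0.17, "claw": -1.0}]'

```text
clock: 0.57
tcp_pos: [0.2558, 0.5701, 0.2311]
orientation: [[-0.996, -0.094, -0.0], [-0.094, 0.996, -0.0], [0.0, -0.0, -1.0]]
contact_force: [-0.8, -0.9, -0.5]
finger_gap: 0.377
grip_force: 0.0
```

Emit:
jog_arm --plan '[{"dx": -0.024, "dy": -0.052, "claw": -1.0}, {"dx": -0.024, "dy": -0.052, "claw": -1.0}, {"dx": -0.024, "dy": -0.052, "claw": -1.0}, {"dx": -0.024, "dy": -0.052, "claw": -1.0}, {"dx": -0.024, "dy": -0.052, "claw": -1.0}, {"dx": -0.024, "dy": -0.052, "claw": -1.0}, {"dx": -0.024, "dy": -0.052, "claw": -1.0}, {"dx": -0.024, "dy": -0.052, "claw": -1.0}]'

```text
validation failed for argument at $.pl...
```

```bash
python3 go.py -.055 .07 .2 0
```

```text
t 0.575 case pos [-0.323   0.6519  0.2311] F case [-0.8456 -0.7969 -0.5224] case tilt [ -0.0138  -0.0174 -57.2958]
shift now axes [-0.2644 -0.5836  0.0312] shift target axes [-0.268  -0.5819  0.0311] turn [-0.0003 -0.0002  0.0061]
```

All fields are needed in every row.

Emit:
jog_arm --plan '[{"dx": -0.024, "dy": -0.052, "dz": 0.0, "ax": 0.0, "ay": 0.0, "az": 0.0, "claw": -1.0}, {"dx": -0.024, "dy": -0.052, "dz": 0.0, "ax": 0.0, "ay": 0.0, "az": 0.0, "claw": -1.0}, {"dx": -0.024, "dy": -0.052, "dz": 0.0, "ax": 0.0, "ay": 0.0, "az": 0.0, "claw": -1.0}, {"dx": -0.024, "dy": -0.052, "dz": 0.0, "ax": 0.0, "ay": 0.0, "az": 0.0, "claw": -1.0}, {"dx": -0.024, "dy": -0.052, "dz": 0.0, "ax": 0.0, "ay": 0.0, "az": 0.0, "claw": -1.0}, {"dx": -0.024, "dy": -0.052, "dz": 0.0, "ax": 0.0, "ay": 0.0, "az": 0.0, "claw": -1.0}, {"dx": -0.024, "dy": -0.052, "dz": 0.0, "ax": 0.0, "ay": 0.0, "az": 0.0, "claw": -1.0}, {"dx": -0.024, "dy": -0.052, "dz": 0.0, "ax": 0.0, "ay": 0.0, "az": 0.0, "claw": -1.0}]'

```text
clock: 1.58
tcp_pos: [0.4845, 0.171, 0.2314]
orientation: [[-0.996, -0.088, 0.0], [-0.088, 0.996, 0.0], [-0.0, 0.0, -1.0]]
contact_force: [1.2, 1.1, 0.1]
finger_gap: 0.003
grip_force: 0.0
```

```bash
python3 go.py -.055 .07 .2 0
```

```text
t 1.575 case pos [-0.1301  0.2343  0.2314] F case [1.3023 0.9509 0.083 ] case tilt [  0.0123   0.0036 -57.2958]
shift now axes [-0.075  -0.1644  0.0314] shift target axes [-0.0751 -0.1643  0.0314] turn [0.0001 0.0002 0.0005]
```

Emit:
jog_arm --plan '[{"dx": -0.025, "dy": -0.055, "dz": 0.0, "ax": 0.0, "ay": 0.0, "az": 0.0, "claw": -1.0}, {"dx": -0.025, "dy": -0.055, "dz": 0.0, "ax": 0.0, "ay": 0.0, "az": 0.0, "claw": -1.0}, {"dx": -0.025, "dy": -0.055, "dz": 0.0, "ax": 0.0, "ay": 0.0, "az": 0.0, "claw": -1.0}, {"dx": 0.0, "dy": 0.0, "dz": 0.03, "ax": 0.0, "ay": 0.0, "az": 0.0, "claw": -1.0}, {"dx": 0.0, "dy": 0.0, "dz": 0.025, "ax": 0.0, "ay": 0.0, "az": 0.0, "claw": -1.0}, {"dx": 0.0, "dy": 0.0, "dz": 0.012, "ax": 0.0, "ay": 0.0, "az": 0.0, "claw": -1.0}, {"dx": 0.0, "dy": 0.0, "dz": 0.006, "ax": 0.0, "ay": 0.0, "az": 0.0, "claw": -1.0}, {"dx": 0.0, "dy": 0.0, "dz": 0.006, "ax": 0.0, "ay": 0.0, "az": 0.0, "claw": -1.0}]'

```text
clock: 2.58
tcp_pos: [0.5734, 0.0152, 0.153]
orientation: [[-0.996, -0.089, 0.001], [-0.089, 0.996, -0.0], [-0.001, -0.0, -1.0]]
contact_force: [-1.9, 0.1, 5.6]
finger_gap: -0.003
grip_force: 2.4
```

Emit:
jog_arm --plan '[{"dx": 0.0, "dy": 0.0, "dz": 0.005, "ax": 0.0, "ay": 0.0, "az": 0.0, "claw": -1.0}, {"dx": 0.0, "dy": 0.0, "dz": 0.005, "ax": 0.0, "ay": 0.0, "az": 0.0, "claw": -1.0}]'

```text
clock: 2.82
tcp_pos: [0.5734, 0.0152, 0.1431]
orientation: [[-0.996, -0.089, 0.001], [-0.089, 0.996, -0.0], [-0.001, -0.0, -1.0]]
contact_force: [-2.3, -0.1, 5.9]
finger_gap: 0.002
grip_force: 2.4
```

The lid is moving under about 6 N, so I'll go on down to 0.117.

Emit:
jog_arm --plan '[{"dx": 0.0, "dy": 0.0, "dz": 0.005, "ax": 0.0, "ay": 0.0, "az": 0.0, "claw": -1.0}, {"dx": 0.0, "dy": 0.0, "dz": 0.005, "ax": 0.0, "ay": 0.0, "az": 0.0, "claw": -1.0}, {"dx": 0.0, "dy": 0.0, "dz": 0.005, "ax": 0.0, "ay": 0.0, "az": 0.0, "claw": -1.0}, {"dx": 0.0, "dy": 0.0, "dz": 0.005, "ax": 0.0, "ay": 0.0, "az": 0.0, "claw": -1.0}, {"dx": 0.0, "dy": 0.0, "dz": 0.003, "ax": 0.0, "ay": 0.0, "az": 0.0, "claw": -1.0}]'

```text
clock: 3.45
tcp_pos: [0.5731, 0.0151, 0.1196]
orientation: [[-0.996, -0.088, 0.0], [-0.088, 0.996, -0.0], [-0.0, -0.0, -1.0]]
contact_force: [-2.8, 0.7, 4.7]
finger_gap: -0.004
grip_force: 2.4
```

Emit:
jog_arm --plan '[{"dx": 0.0, "dy": 0.0, "dz": 0.0015, "ax": 0.0, "ay": 0.0, "az": 0.0, "claw": -1.0}, {"dx": 0.0, "dy": 0.0, "dz": 0.001, "ax": 0.0, "ay": 0.0, "az": 0.0, "claw": -1.0}]'

```text
clock: 3.7
tcp_pos: [0.573, 0.0151, 0.1169]
orientation: [[-0.996, -0.088, 0.0], [-0.088, 0.996, 0.0], [-0.0, 0.0, -1.0]]
contact_force: [-6.9, 1.1, 18.8]
finger_gap: -0.003
grip_force: 9.3
```

The force has risen to 19 N at 0.117, so the lid is shut. I'll lift, go back behind the hasp, and look.

Emit:
jog_arm --plan '[{"dx": 0.0, "dy": 0.0, "dz": -0.05, "ax": 0.0, "ay": 0.0, "az": 0.0, "claw": -1.0}, {"dx": -0.03, "dy": 0.0, "dz": -0.05, "ax": 0.0, "ay": 0.0, "az": 0.0, "claw": -1.0}, {"dx": -0.045, "dy": 0.0, "dz": 0.0, "ax": 0.0, "ay": 0.0, "az": 0.0, "claw": -1.0}, {"dx": -0.02, "dy": 0.0, "dz": 0.0, "ax": 0.0, "ay": 0.0, "az": 0.0, "claw": -1.0}]'

```text
clock: 4.2
tcp_pos: [0.6701, 0.0235, 0.2175]
orientation: [[-0.996, -0.088, 0.003], [-0.088, 0.996, -0.0], [-0.003, -0.0, -1.0]]
contact_force: [-0.4, 0.4, 0.0]
finger_gap: 0.001
grip_force: 0.0
```

```bash
python3 go.py .03 .0 .14 0; python3 - <<'E'
from fit import *
p=np.load("p.npy");p[3]=0
for h in(4.0,4.3):
    p[4]=h
    m=model(p);print(h,[(n,k,proj(n,W(p,m[k]))[0]) for n in C for k in("PIN","ROLL")],m["ROLL"])
a=cv2.resize(C["side"]["img"][170:300,290:450],(460,374),interpolation=2);b=cv2.resize(C["top"]["img"][165:265,290:380],(336,374),interpolation=2)
cv2.imwrite("pics/c2.png",np.hstack([a,cv2.convertScaleAbs(b,alpha=1.6)]))
E
```

```text
t 4.2 case pos [0.0419 0.0711 0.2175] F case [-0.3275  0.4322  0.0484] case tilt [  0.1659  -0.0202 -57.2955]
shift now axes [ 0.0122 -0.0711  0.0775] shift target axes [ 0.0119 -0.0711  0.0775] turn [-0.0004  0.0029  0.0007]
4.0 [('side', 'PIN', array([359.1581, 243.5634])), ('side', 'ROLL', array([362.7252, 205.5446])), ('top', 'PIN', array([345.957 , 242.6504])), ('top', 'ROLL', array([345.5698, 215.7788]))] [np.float64(-0.04145580037536574), 0, np.float64(0.16429148966908896)]
4.3 [('side', 'PIN', array([359.1581, 243.5634])), ('side', 'ROLL', array([361.2471, 209.6772])), ('top', 'PIN', array([345.957 , 242.6504])), ('top', 'ROLL', array([343.8406, 212.1531]))] [np.float64(-0.028706725060043597), 0, np.float64(0.14406393376639803)]
```

View pics/c2.png

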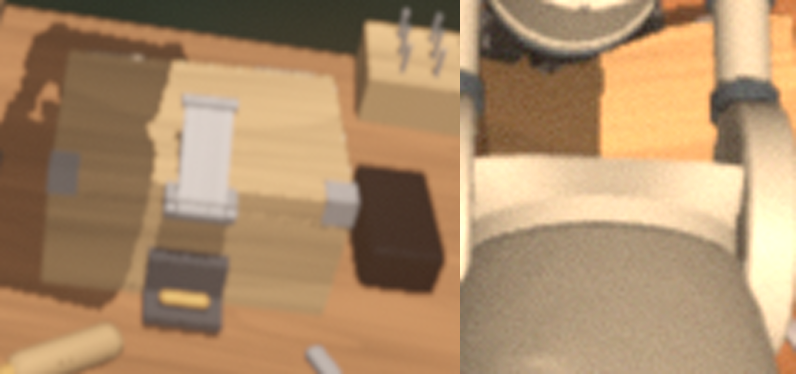

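The lid is shut and the hasp is still at 4.0, with its roll at about (363,205) as predicted. Now I'll go down behind it and push it forward.

Emit:
jog_arm --plan '[{"dx": 0.006, "dy": -0.035, "dz": 0.0, "ax": 0.0, "ay": 0.0, "az": 0.0, "claw": -1.0}, {"dx": 0.006, "dy": -0.036, "dz": 0.0, "ax": 0.0, "ay": 0.0, "az": 0.0, "claw": -1.0}, {"dx": 0.0, "dy": 0.0, "dz": 0.035, "ax": 0.0, "ay": 0.0, "az": 0.0, "claw": -1.0}, {"dx": 0.0, "dy": 0.0, "dz": 0.035, "ax": 0.0, "ay": 0.0, "az": 0.0, "claw": -1.0}, {"dx": 0.02, "dy": 0.0, "dz": 0.005, "ax": 0.0, "ay": 0.0, "az": 0.0, "claw": -1.0}, {"dx": 0.015, "dy": 0.0, "dz": 0.0, "ax": 0.0, "ay": 0.0, "az": 0.0, "claw": -1.0}, {"dx": 0.015, "dy": 0.0, "dz": 0.0, "ax": 0.0, "ay": 0.0, "az": 0.0, "claw": -1.0}, {"dx": 0.01, "dy": 0.0, "dz": 0.0, "ax": 0.0, "ay": 0.0, "az": 0.0, "claw": -1.0}]'

```text
clock: 5.3
tcp_pos: [0.6053, -0.0541, 0.1442]
orientation: [[-0.996, -0.088, 0.01], [-0.088, 0.996, -0.001], [-0.01, -0.002, -1.0]]
contact_force: [8.2, 0.6, 4.9]
finger_gap: 0.004
grip_force: 3.3
```

```bash
python3 go.py -.15 .0 .145 0
```

```text
t 5.3 case pos [-0.0294 -0.0005  0.1442] F case [ 8.1929 -0.1569  4.8657] case tilt [  0.5492  -0.1044 -57.2931]
shift now axes [ 0.1206  0.0005 -0.002 ] shift target axes [ 0.1206  0.0005 -0.0008] turn [-0.0018  0.0096  0.0003]
```

Emit:
jog_arm --plan '[{"dx": 0.005, "dy": 0.0, "dz": 0.0, "ax": 0.0, "ay": 0.0, "az": 0.0, "claw": -1.0}, {"dx": 0.0, "dy": 0.0, "dz": 0.0, "ax": 0.0, "ay": 0.0, "az": 0.0, "claw": -1.0}]'

```text
clock: 5.55
tcp_pos: [0.5964, -0.0541, 0.1418]
orientation: [[-0.996, -0.088, -0.0], [-0.088, 0.996, 0.0], [0.0, 0.0, -1.0]]
contact_force: [0.1, 0.8, -0.6]
finger_gap: 0.002
grip_force: 0.0
```

```bash
python3 go.py -.15 .0 .145 0;python3 - <<'E'
from fit import *
a=cv2.resize(C["side"]["img"][150:280,290:450],(800,598),interpolation=2)
cv2.imwrite("pics/c3.png",a)
E
```

```text
t 5.55 case pos [-0.0384  0.0003  0.1418] F case [ 0.1233  0.8145 -0.5516] case tilt [ -0.0281   0.0052 -57.2958]
shift now axes [ 0.1116 -0.0002 -0.0031] shift target axes [ 0.1116 -0.0003 -0.0032] turn [ 0.0001 -0.0005  0.0004]
```

View pics/c3.png

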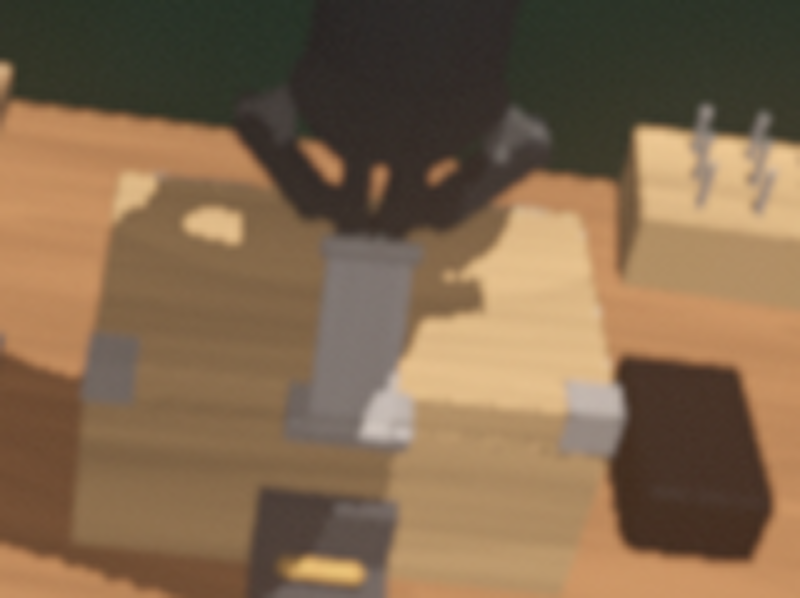

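The fingers are behind the roll at (370,245) and the force is back near 0, so the 8 N was only the impact. I'll keep pushing forward.

Emit:
jog_arm --plan '[{"dx": 0.01, "dy": 0.0, "dz": -0.001, "ax": 0.0, "ay": 0.0, "az": 0.0, "claw": -1.0}, {"dx": 0.01, "dy": 0.0, "dz": -0.001, "ax": 0.0, "ay": 0.0, "az": 0.0, "claw": -1.0}, {"dx": 0.01, "dy": 0.0, "dz": -0.001, "ax": 0.0, "ay": 0.0, "az": 0.0, "claw": -1.0}, {"dx": 0.01, "dy": 0.0, "dz": 0.0, "ax": 0.0, "ay": 0.0, "az": 0.0, "claw": -1.0}, {"dx": 0.01, "dy": 0.0, "dz": 0.0, "ax": 0.0, "ay": 0.0, "az": 0.0, "claw": -1.0}, {"dx": 0.01, "dy": 0.0, "dz": 0.0, "ax": 0.0, "ay": 0.0, "az": 0.0, "claw": -1.0}, {"dx": 0.01, "dy": 0.0, "dz": 0.0, "ax": 0.0, "ay": 0.0, "az": 0.0, "claw": -1.0}]'

```text
clock: 6.52
tcp_pos: [0.5268, -0.0604, 0.1448]
orientation: [[-0.996, -0.088, 0.0], [-0.088, 0.996, -0.0], [0.0, -0.0, -1.0]]
contact_force: [1.2, -0.9, -0.4]
finger_gap: 0.002
grip_force: 0.4
```

Emit:
jog_arm --plan '[{"dx": 0.01, "dy": 0.0, "dz": 0.0, "ax": 0.0, "ay": 0.0, "az": 0.0, "claw": -1.0}, {"dx": 0.01, "dy": 0.0, "dz": 0.0, "ax": 0.0, "ay": 0.0, "az": 0.0, "claw": -1.0}, {"dx": 0.01, "dy": 0.0, "dz": 0.0, "ax": 0.0, "ay": 0.0, "az": 0.0, "claw": -1.0}, {"dx": 0.01, "dy": 0.0, "dz": 0.0, "ax": 0.0, "ay": 0.0, "az": 0.0, "claw": -1.0}, {"dx": 0.005, "dy": 0.0, "dz": 0.0, "ax": 0.0, "ay": 0.0, "az": 0.0, "claw": -1.0}, {"dx": 0.0, "dy": 0.0, "dz": 0.0, "ax": 0.0, "ay": 0.0, "az": 0.0, "claw": -1.0}]'

```text
clock: 7.28
tcp_pos: [0.4824, -0.0643, 0.1448]
orientation: [[-0.996, -0.088, -0.0], [-0.088, 0.996, 0.0], [0.0, 0.0, -1.0]]
contact_force: [0.5, -0.5, 0.7]
finger_gap: 0.001
grip_force: 0.0
```

```bash
python3 go.py -.155 .0 .145 0;python3 - <<'E'
from fit import *
a=cv2.resize(C["side"]["img"][150:280,290:450],(800,598),interpolation=2)
cv2.imwrite("pics/c4.png",a)
E
```

```text
t 7.275 case pos [-0.1528  0.0001  0.1448] F case [ 0.4763 -0.5873  0.6706] case tilt [ -0.0015   0.0002 -57.2958]
shift now axes [ 0.0022 -0.0001 -0.0002] shift target axes [ 0.0022 -0.0001 -0.0002] turn [ 0.     -0.      0.0004]
```

View pics/c4.png

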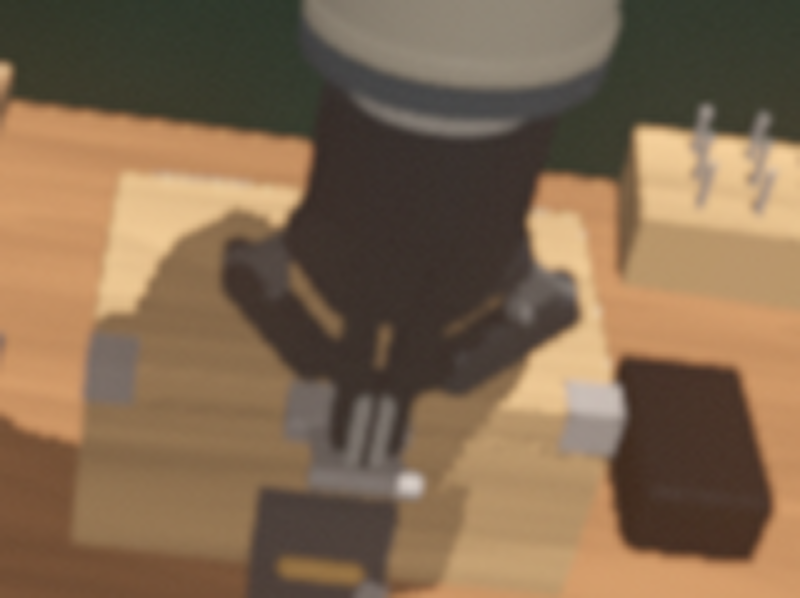

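The hasp now leans forward, with its roll at about (355,480) in front of the finger. Now I'll go down on it.

Emit:
jog_arm --plan '[{"dx": 0.002, "dy": 0.0, "dz": 0.012, "ax": 0.0, "ay": 0.0, "az": 0.0, "claw": -1.0}, {"dx": 0.0, "dy": 0.0, "dz": 0.012, "ax": 0.0, "ay": 0.0, "az": 0.0, "claw": -1.0}, {"dx": 0.0, "dy": 0.0, "dz": 0.012, "ax": 0.0, "ay": 0.0, "az": 0.0, "claw": -1.0}, {"dx": 0.0, "dy": 0.0, "dz": 0.012, "ax": 0.0, "ay": 0.0, "az": 0.0, "claw": -1.0}, {"dx": 0.0, "dy": 0.0, "dz": 0.012, "ax": 0.0, "ay": 0.0, "az": 0.0, "claw": -1.0}]'

```text
clock: 8.0
tcp_pos: [0.4806, -0.0644, 0.0838]
orientation: [[-0.996, -0.088, -0.0], [-0.088, 0.996, 0.0], [0.0, 0.0, -1.0]]
contact_force: [-0.4, -0.6, -0.3]
finger_gap: 0.002
grip_force: 0.1
```

Emit:
jog_arm --plan '[{"dx": 0.0, "dy": 0.0, "dz": 0.012, "ax": 0.0, "ay": 0.0, "az": 0.0, "claw": -1.0}, {"dx": 0.0, "dy": 0.0, "dz": 0.01, "ax": 0.0, "ay": 0.0, "az": 0.0, "claw": -1.0}, {"dx": 0.0, "dy": 0.0, "dz": 0.008, "ax": 0.0, "ay": 0.0, "az": 0.0, "claw": -1.0}, {"dx": 0.0, "dy": 0.0, "dz": 0.0, "ax": 0.0, "ay": 0.0, "az": 0.0, "claw": -1.0}]'

```text
clock: 8.5
tcp_pos: [0.4804, -0.0644, 0.0543]
orientation: [[-0.996, -0.088, -0.001], [-0.088, 0.996, 0.0], [0.001, 0.0, -1.0]]
contact_force: [0.5, 0.1, 0.2]
finger_gap: 0.001
grip_force: 0.0
```

```bash
python3 go.py -.2 0 .08 0 -.165 0 .045 .6
```

```text
t 8.5 case pos [-0.1548  0.0002  0.0543] F case [0.5454 0.0518 0.1797] case tilt [ -0.0443   0.0166 -57.2958]
shift now axes [ 0.0453 -0.0002 -0.0257] shift target axes [ 0.0452 -0.0002 -0.0257] turn [ 0.0003 -0.0008  0.0005]
shift now axes [ 0.0102 -0.0002  0.0093] shift target axes [ 0.0137 -0.0002  0.0019] turn [ 0.0004 -0.6008  0.0004]
```

Now I'll back off, tilt the fingers towards the case and lower them.

Emit:
jog_arm --plan '[{"dx": 0.02, "dy": 0.0, "dz": 0.0, "ax": 0.0, "ay": 0.0, "az": 0.0, "claw": -1.0}, {"dx": 0.0, "dy": 0.0, "dz": 0.0, "ax": 0.0, "ay": -0.15, "az": 0.0, "claw": -1.0}, {"dx": 0.0, "dy": 0.0, "dz": 0.0, "ax": 0.0, "ay": -0.15, "az": 0.0, "claw": -1.0}, {"dx": 0.0, "dy": 0.0, "dz": 0.0, "ax": 0.0, "ay": -0.15, "az": 0.0, "claw": -1.0}, {"dx": 0.0, "dy": 0.0, "dz": 0.0, "ax": 0.0, "ay": -0.15, "az": 0.0, "claw": -1.0}, {"dx": 0.0, "dy": 0.0, "dz": 0.0, "ax": 0.0, "ay": -0.15, "az": 0.0, "claw": -1.0}, {"dx": 0.0, "dy": 0.0, "dz": 0.0, "ax": 0.0, "ay": 0.0, "az": 0.0, "claw": -1.0}]'

```text
clock: 9.38
tcp_pos: [0.4932, -0.0444, 0.1025]
orientation: [[-0.893, -0.096, 0.439], [-0.062, 0.994, 0.091], [-0.445, 0.054, -0.894]]
contact_force: [-0.2, -0.3, -0.6]
finger_gap: -0.001
grip_force: 0.0
```

```bash
python3 go.py -.175 0 .038 .75 -.13 0 .038 .75;python3 - <<'E'
from fit import *
a=cv2.resize(C["side"]["img"][170:300,290:450],(800,598),interpolation=2)
cv2.imwrite("pics/c5.png",a)
E
```

```text
t 9.375 case pos [-0.1403  0.0189  0.1025] F case [-0.2481 -0.2599 -0.5635] case tilt [ 25.4988   3.0024 -51.2211]
shift now axes [ 0.0595 -0.0221  0.0412] shift target axes [ 0.0694 -0.0189  0.0235] turn [ 0.0497 -0.2885 -0.024 ]
shift now axes [ 0.0192 -0.0225  0.0612] shift target axes [ 0.0365 -0.0189  0.0542] turn [ 0.0497 -0.2885 -0.024 ]
```

View pics/c5.png

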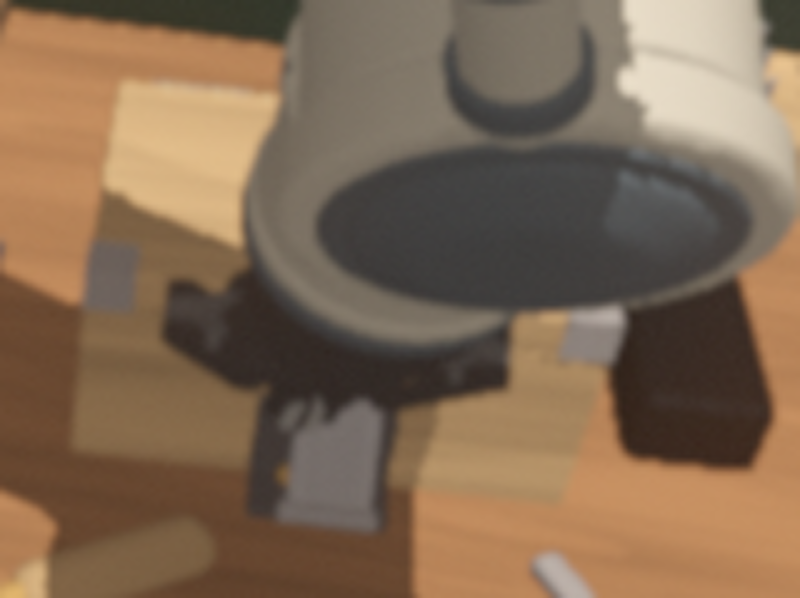

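That tilt was out of reach so close to the base: the tip rose to z 0.10 and drifted 19 mm in y. The hasp hangs free, with its roll at (330,515). I'll use a smaller tilt of 0.35.

```bash
python3 go.py -.17 0 .09 .35
```

```text
t 9.475 case pos [-0.1408  0.019   0.1011] F case [-0.574   0.6408 -0.2109] case tilt [ 25.319    3.0394 -51.3081]
shift now axes [ 0.031  -0.0191 -0.004 ] shift target axes [ 0.0313 -0.019   0.0004] turn [ 0.0535  0.1082 -0.0052]
```

Emit:
jog_arm --plan '[{"dx": 0.0, "dy": 0.0, "dz": 0.0, "ax": 0.053, "ay": 0.108, "az": -0.005, "claw": -1.0}, {"dx": 0.015, "dy": -0.009, "dz": 0.0, "ax": 0.0, "ay": 0.0, "az": 0.0, "claw": -1.0}, {"dx": 0.015, "dy": -0.01, "dz": 0.0, "ax": 0.0, "ay": 0.0, "az": 0.0, "claw": -1.0}, {"dx": 0.0, "dy": 0.0, "dz": 0.0, "ax": 0.0, "ay": 0.0, "az": 0.0, "claw": -1.0}]'

```text
clock: 9.98
tcp_pos: [0.4671, -0.0601, 0.0884]
orientation: [[-0.913, -0.103, 0.394], [-0.074, 0.993, 0.088], [-0.4, 0.051, -0.915]]
contact_force: [0.8, 0.1, -0.3]
finger_gap: 0.002
grip_force: 0.0
```

```bash
python3 go.py -.17 0 .045 .35
```

```text
t 9.975 case pos [-0.1676  0.0057  0.0884] F case [ 0.8303  0.0425 -0.2908] case tilt [ 22.9192   3.0344 -52.4243]
shift now axes [ 0.0195 -0.0078  0.0384] shift target axes [ 0.0171 -0.0057  0.0399] turn [ 0.0532  0.062  -0.0043]
```

Emit:
jog_arm --plan '[{"dx": 0.0, "dy": 0.0, "dz": 0.0, "ax": 0.053, "ay": 0.1, "az": -0.004, "claw": -1.0}, {"dx": 0.0, "dy": 0.0, "dz": 0.0, "ax": 0.0, "ay": 0.0, "az": 0.0, "claw": -1.0}]'

```text
clock: 10.22
tcp_pos: [0.4676, -0.0549, 0.0883]
orientation: [[-0.927, -0.108, 0.358], [-0.085, 0.993, 0.079], [-0.364, 0.043, -0.93]]
contact_force: [1.1, -0.2, 0.3]
finger_gap: 0.0
grip_force: 0.0
```

```bash
python3 go.py -.165 0 .045 .3; python3 -c "
from cell import telemetry;print(telemetry.get_obs()['joints'])"
```

```text
t 10.225 case pos [-0.1667  0.0107  0.0883] F case [ 1.1249 -0.2543  0.2699] case tilt [ 20.8458   2.7182 -53.2998]
shift now axes [ 0.0142 -0.0126  0.0404] shift target axes [ 0.0112 -0.0107  0.0418] turn [0.0473 0.0729 0.0052]
[-0.39804967  0.45637251  2.1647701   0.80746668  0.2975116  -2.82032331]
```

```bash
python3 go.py -.17 0 .085 .2
```

```text
t 10.225 case pos [-0.1667  0.0107  0.0883] F case [ 1.1249 -0.2543  0.2699] case tilt [ 20.8458   2.7182 -53.2998]
shift now axes [ 0.0043 -0.0108  0.0013] shift target axes [ 0.0039 -0.0107  0.0026] turn [0.047  0.1729 0.0076]
```

Emit:
jog_arm --plan '[{"dx": 0.0, "dy": 0.0, "dz": 0.0, "ax": 0.024, "ay": 0.087, "az": 0.004, "claw": -1.0}, {"dx": 0.0, "dy": 0.0, "dz": 0.0, "ax": 0.024, "ay": 0.087, "az": 0.004, "claw": -1.0}, {"dx": 0.0, "dy": -0.01, "dz": 0.0, "ax": 0.0, "ay": 0.0, "az": 0.0, "claw": -1.0}, {"dx": 0.0, "dy": 0.0, "dz": 0.0, "ax": 0.0, "ay": 0.0, "az": 0.0, "claw": -1.0}]'

```text
clock: 10.72
tcp_pos: [0.4686, -0.0601, 0.0873]
orientation: [[-0.962, -0.098, 0.253], [-0.087, 0.995, 0.057], [-0.258, 0.033, -0.966]]
contact_force: [-0.0, -0.3, -0.9]
finger_gap: -0.0
grip_force: 0.0
```

```bash
python3 go.py -.165 0 .048 .2; python3 -c "
from cell import telemetry;print(telemetry.get_obs()['joints'])"
```

```text
t 10.725 case pos [-0.1662  0.0055  0.0873] F case [-0.0256 -0.2534 -0.8625] case tilt [ 14.745    1.9612 -55.3312]
shift now axes [ 0.009  -0.0068  0.038 ] shift target axes [ 0.0067 -0.0055  0.0387] turn [0.0342 0.0605 0.003 ]
[-0.3560251   0.45364178  2.07264858  0.35654125  0.41707404 -2.33330715]
```

Emit:
jog_arm --plan '[{"dx": 0.0, "dy": 0.0, "dz": 0.0, "ax": 0.034, "ay": 0.06, "az": 0.003, "claw": -1.0}, {"dx": 0.003, "dy": -0.003, "dz": 0.01, "ax": 0.0, "ay": 0.0, "az": 0.0, "claw": -1.0}, {"dx": 0.0, "dy": 0.0, "dz": 0.0, "ax": 0.0, "ay": 0.0, "az": 0.0, "claw": -1.0}]'

```text
clock: 11.1
tcp_pos: [0.4667, -0.0627, 0.0759]
orientation: [[-0.977, -0.086, 0.196], [-0.084, 0.996, 0.019], [-0.197, 0.002, -0.98]]
contact_force: [-0.1, 0.4, 0.0]
finger_gap: -0.001
grip_force: 0.0
```

```bash
python3 go.py -.17 0 .048 .2; python3 -c "
from cell import telemetry;print(telemetry.get_obs()['joints'])"
```

```text
t 11.1 case pos [-0.1683  0.0031  0.0759] F case [-0.038   0.4399  0.0363] case tilt [ 11.27     0.0788 -56.1764]
shift now axes [ 0.0072 -0.0031  0.027 ] shift target axes [ 0.0072 -0.0031  0.027 ] turn [ 0.0014 -0.002  -0.0017]
[-0.31728268  0.47958659  2.04261011  0.18432485  0.44417962 -2.13378773]
```

Emit:
jog_arm --plan '[{"dx": 0.007, "dy": -0.003, "dz": 0.014, "ax": 0.0, "ay": 0.0, "az": 0.0, "claw": -1.0}, {"dx": 0.0, "dy": 0.0, "dz": 0.013, "ax": 0.0, "ay": 0.0, "az": 0.0, "claw": -1.0}, {"dx": -0.01, "dy": 0.0, "dz": 0.002, "ax": 0.0, "ay": 0.0, "az": 0.0, "claw": -1.0}, {"dx": -0.01, "dy": 0.0, "dz": 0.002, "ax": 0.0, "ay": 0.0, "az": 0.0, "claw": -1.0}, {"dx": -0.008, "dy": 0.0, "dz": 0.0016, "ax": 0.0, "ay": 0.0, "az": 0.0, "claw": -1.0}, {"dx": -0.008, "dy": 0.0, "dz": 0.0016, "ax": 0.0, "ay": 0.0, "az": 0.0, "claw": -1.0}, {"dx": 0.0, "dy": 0.0, "dz": 0.0, "ax": 0.0, "ay": 0.0, "az": 0.0, "claw": -1.0}]'

```text
clock: 11.98
tcp_pos: [0.5037, -0.0631, 0.0494]
orientation: [[-0.977, -0.085, 0.197], [-0.083, 0.996, 0.016], [-0.198, -0.001, -0.98]]
contact_force: [-1.0, -0.5, -0.5]
finger_gap: 0.001
grip_force: 0.0
```

```bash
python3 go.py -.12 0 .046 .2
```

```text
t 11.975 case pos [-0.1315 -0.0006  0.0494] F case [-1.0634 -0.4257 -0.4943] case tilt [ 11.331   -0.0891 -56.1641]
shift now axes [-0.0106  0.0006  0.0056] shift target axes [-0.0106  0.0006  0.0056] turn [-0.0016 -0.0009 -0.0026]
```

Contact is about −1 N, which is only the hinge friction. From here I'll push in small steps and watch the force.

Emit:
jog_arm --plan '[{"dx": -0.004, "dy": 0.0, "dz": 0.003, "ax": 0.0, "ay": 0.0, "az": 0.0, "claw": -1.0}, {"dx": -0.003, "dy": 0.0, "dz": 0.001, "ax": 0.0, "ay": 0.0, "az": 0.0, "claw": -1.0}, {"dx": 0.0, "dy": 0.0, "dz": 0.0, "ax": 0.0, "ay": 0.0, "az": 0.0, "claw": -1.0}]'

```text
clock: 12.35
tcp_pos: [0.5107, -0.0625, 0.0465]
orientation: [[-0.977, -0.084, 0.196], [-0.083, 0.996, 0.016], [-0.197, -0.001, -0.98]]
contact_force: [-0.1, -0.4, 0.6]
finger_gap: 0.003
grip_force: 0.0
```

Emit:
jog_arm --plan '[{"dx": -0.002, "dy": 0.0, "dz": 0.0004, "ax": 0.0, "ay": 0.0, "az": 0.0, "claw": -1.0}, {"dx": 0.0, "dy": 0.0, "dz": 0.0, "ax": 0.0, "ay": 0.0, "az": 0.0, "claw": -1.0}]'

```text
clock: 12.6
tcp_pos: [0.5126, -0.0624, 0.0466]
orientation: [[-0.977, -0.084, 0.196], [-0.083, 0.996, 0.016], [-0.197, -0.001, -0.98]]
contact_force: [-0.2, -0.5, 0.2]
finger_gap: -0.003
grip_force: 0.0
```

Emit:
jog_arm --plan '[{"dx": -0.002, "dy": 0.0, "dz": 0.0004, "ax": 0.0, "ay": 0.0, "az": 0.0, "claw": -1.0}, {"dx": 0.0, "dy": 0.0, "dz": 0.0, "ax": 0.0, "ay": 0.0, "az": 0.0, "claw": -1.0}]'

```text
clock: 12.85
tcp_pos: [0.5146, -0.0622, 0.0466]
orientation: [[-0.977, -0.084, 0.196], [-0.083, 0.996, 0.016], [-0.197, -0.001, -0.98]]
contact_force: [-0.7, 1.1, -0.5]
finger_gap: 0.001
grip_force: 0.3
```

Emit:
jog_arm --plan '[{"dx": -0.002, "dy": 0.0, "dz": 0.0004, "ax": 0.0, "ay": 0.0, "az": 0.0, "claw": -1.0}, {"dx": 0.0, "dy": 0.0, "dz": 0.0, "ax": 0.0, "ay": 0.0, "az": 0.0, "claw": -1.0}]'

```text
clock: 13.1
tcp_pos: [0.516, -0.0619, 0.0464]
orientation: [[-0.977, -0.084, 0.195], [-0.083, 0.996, 0.016], [-0.196, -0.0, -0.981]]
contact_force: [-3.9, -1.7, -0.0]
finger_gap: 0.001
grip_force: 2.1
```

Emit:
jog_arm --plan '[{"dx": -0.0015, "dy": 0.0, "dz": 0.0003, "ax": 0.0, "ay": 0.0, "az": 0.0, "claw": -1.0}, {"dx": 0.0, "dy": 0.0, "dz": 0.0, "ax": 0.0, "ay": 0.0, "az": 0.0, "claw": -1.0}]'

```text
clock: 13.35
tcp_pos: [0.5176, -0.0618, 0.0463]
orientation: [[-0.977, -0.084, 0.195], [-0.083, 0.996, 0.016], [-0.196, -0.0, -0.981]]
contact_force: [-4.3, -1.1, -2.7]
finger_gap: 0.0
grip_force: 2.1
```

Emit:
jog_arm --plan '[{"dx": -0.0015, "dy": 0.0, "dz": 0.0003, "ax": 0.0, "ay": 0.0, "az": 0.0, "claw": -1.0}, {"dx": 0.0, "dy": 0.0, "dz": 0.0, "ax": 0.0, "ay": 0.0, "az": 0.0, "claw": -1.0}]'

```text
clock: 13.6
tcp_pos: [0.52, -0.0618, 0.0467]
orientation: [[-0.977, -0.084, 0.197], [-0.083, 0.996, 0.016], [-0.197, -0.001, -0.98]]
contact_force: [-2.1, 0.2, -1.0]
finger_gap: -0.008
grip_force: 0.8
```

Emit:
jog_arm --plan '[{"dx": -0.0015, "dy": 0.0, "dz": 0.0003, "ax": 0.0, "ay": 0.0, "az": 0.0, "claw": -1.0}, {"dx": 0.0, "dy": 0.0, "dz": 0.0, "ax": 0.0, "ay": 0.0, "az": 0.0, "claw": -1.0}]'

```text
clock: 13.85
tcp_pos: [0.5219, -0.0618, 0.0468]
orientation: [[-0.977, -0.084, 0.197], [-0.083, 0.996, 0.016], [-0.198, -0.001, -0.98]]
contact_force: [-0.7, 0.0, -0.3]
finger_gap: -0.002
grip_force: 0.0
```

Emit:
jog_arm --plan '[{"dx": -0.0015, "dy": 0.0, "dz": 0.0003, "ax": 0.0, "ay": 0.0, "az": 0.0, "claw": -1.0}, {"dx": 0.0, "dy": 0.0, "dz": 0.0, "ax": 0.0, "ay": 0.0, "az": 0.0, "claw": -1.0}]'

```text
clock: 14.1
tcp_pos: [0.523, -0.0615, 0.0467]
orientation: [[-0.977, -0.084, 0.197], [-0.083, 0.996, 0.016], [-0.197, -0.001, -0.98]]
contact_force: [-0.4, -0.2, 0.2]
finger_gap: 0.003
grip_force: 0.0
```

```bash
python3 go.py -.112 0 .046 .2
```

```text
t 14.1 case pos [-0.1121 -0.0007  0.0467] F case [-0.4642 -0.1582  0.2472] case tilt [ 11.3009  -0.0817 -56.1702]
shift now axes [0.     0.0007 0.0007] shift target axes [0.     0.0007 0.0007] turn [-0.0014 -0.0015 -0.0031]
```

The force dropped to near zero, so the hasp seems to have snapped over. I'll push gently until the stop is felt.

Emit:
jog_arm --plan '[{"dx": -0.0015, "dy": 0.0, "dz": 0.0003, "ax": 0.0, "ay": 0.0, "az": 0.0, "claw": -1.0}, {"dx": 0.0, "dy": 0.0, "dz": 0.0, "ax": 0.0, "ay": 0.0, "az": 0.0, "claw": -1.0}]'

```text
clock: 14.35
tcp_pos: [0.5244, -0.0614, 0.0466]
orientation: [[-0.977, -0.084, 0.196], [-0.083, 0.996, 0.016], [-0.197, -0.001, -0.98]]
contact_force: [0.5, 0.3, 0.4]
finger_gap: 0.002
grip_force: 0.0
```

Emit:
jog_arm --plan '[{"dx": -0.001, "dy": 0.0, "dz": 0.0002, "ax": 0.0, "ay": 0.0, "az": 0.0, "claw": -1.0}, {"dx": 0.0, "dy": 0.0, "dz": 0.0, "ax": 0.0, "ay": 0.0, "az": 0.0, "claw": -1.0}]'

```text
clock: 14.6
tcp_pos: [0.5251, -0.0613, 0.0465]
orientation: [[-0.977, -0.084, 0.196], [-0.083, 0.996, 0.016], [-0.197, -0.001, -0.98]]
contact_force: [-0.9, 0.5, -0.1]
finger_gap: -0.002
grip_force: 0.5
```

Emit:
jog_arm --plan '[{"dx": -0.001, "dy": 0.0, "dz": 0.0002, "ax": 0.0, "ay": 0.0, "az": 0.0, "claw": -1.0}, {"dx": 0.0, "dy": 0.0, "dz": 0.0, "ax": 0.0, "ay": 0.0, "az": 0.0, "claw": -1.0}]'

```text
clock: 14.85
tcp_pos: [0.5253, -0.0611, 0.0464]
orientation: [[-0.977, -0.084, 0.195], [-0.083, 0.996, 0.016], [-0.195, -0.0, -0.981]]
contact_force: [-5.7, -1.9, 3.3]
finger_gap: 0.001
grip_force: 3.2
```

Emit:
jog_arm --plan '[{"dx": -0.001, "dy": 0.0, "dz": 0.0002, "ax": 0.0, "ay": 0.0, "az": 0.0, "claw": -1.0}, {"dx": 0.0, "dy": 0.0, "dz": 0.0, "ax": 0.0, "ay": 0.0, "az": 0.0, "claw": -1.0}]'

```text
clock: 15.1
tcp_pos: [0.5255, -0.0609, 0.0462]
orientation: [[-0.978, -0.084, 0.193], [-0.083, 0.996, 0.017], [-0.194, 0.0, -0.981]]
contact_force: [-11.4, -3.1, 5.6]
finger_gap: -0.004
grip_force: 5.5
```

The force rises steeply with no motion, so the hasp is on its stop at 11 N. I'll back off and check.

Emit:
jog_arm --plan '[{"dx": 0.01, "dy": 0.0, "dz": 0.0, "ax": 0.0, "ay": 0.0, "az": 0.0, "claw": -1.0}, {"dx": 0.035, "dy": 0.0, "dz": 0.0, "ax": 0.0, "ay": 0.0, "az": 0.0, "claw": -1.0}, {"dx": 0.0, "dy": 0.0, "dz": -0.05, "ax": 0.0, "ay": 0.1, "az": 0.0, "claw": -1.0}, {"dx": 0.0, "dy": 0.03, "dz": -0.05, "ax": 0.0, "ay": 0.1, "az": 0.0, "claw": -1.0}, {"dx": 0.0, "dy": 0.06, "dz": -0.03, "ax": 0.0, "ay": 0.0, "az": 0.0, "claw": -1.0}, {"dx": 0.0, "dy": 0.06, "dz": 0.0, "ax": 0.0, "ay": 0.0, "az": 0.0, "claw": -1.0}, {"dx": 0.0, "dy": 0.06, "dz": 0.0, "ax": 0.0, "ay": 0.0, "az": 0.0, "claw": -1.0}, {"dx": 0.0, "dy": 0.05, "dz": 0.0, "ax": 0.0, "ay": 0.0, "az": 0.0, "claw": -1.0}]'

```text
clock: 16.1
tcp_pos: [0.4467, 0.1915, 0.1622]
orientation: [[-0.996, -0.086, 0.004], [-0.086, 0.996, 0.002], [-0.004, 0.002, -1.0]]
contact_force: [1.4, -0.9, -0.7]
finger_gap: 0.004
grip_force: 0.0
```

```bash
python3 - <<'E'
from fit import *
p=np.load("p.npy");p[3]=0
for h in(-.08,.13):
    p[4]=h;m=model(p);print(h,(proj("side",W(p,m["ROLL"]))[0]-[310,190])*8)
cv2.imwrite("pics/c6.png",cv2.resize(C["side"]["img"][190:290,310:410],(600,600),interpolation=2))
E
```

```text
-0.08 [350.9688 630.6179]
0.13 [350.6469 674.159 ]
```

View pics/c6.png

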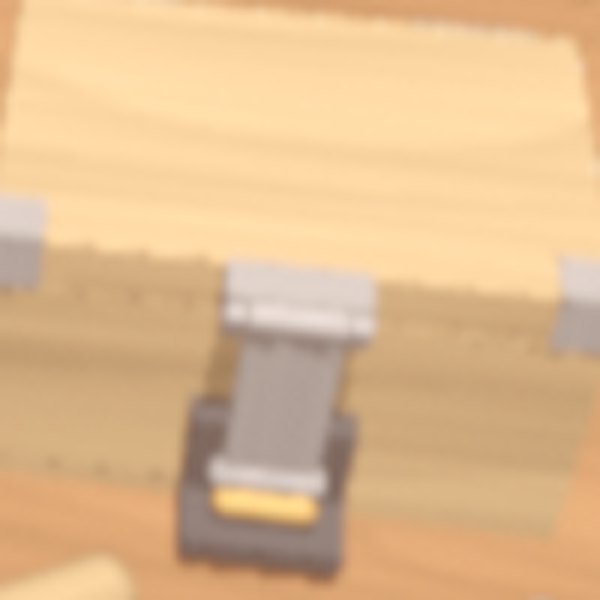

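The picture shows the lid shut. The roll sits at (267,472), behind the visible brass bar at (265,503), where the model puts it when caught (row 473, against 505 if not caught).

```bash
python3 -c "
from cell import arm;print(arm.finish_job())"
```

```text
the job is handed in; nothing more can be done
None
```

The lid is shut and the hasp is snapped behind the brass roller, where it stayed after I let go; it met the stop with about 11 N of push. I saw no contact with the bystanders but did not measure them afterwards. The job is handed in, but no verdict came back.

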